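# Load the pressing die with its blank

## Task

Load the pressing die: lift the aluminium blank out of its grey cradle by its two ends, set it down flat on the clear worktop and let go, then take it again by its two long sides and lower it into the die whose cavity has the blank's outline, cut corner to cut corner, until it lies fully home and flush with the top of the die. Leave the cup, the timer, the marker and the hand sealer alone.

Things in the scene. Friction and masses are not known exactly. Their poses are not given: they have to be found in the camera images.
- blank_mid (a point): Centre, half-way up, of the blank: a loose aluminium plate 64 (its x) x 50 (y) x 20 (z, up) mm, about 0.17 kg. Its corner at +x, +y is cut off at 45 degrees, 14 mm along each side, so it fits the die only one way round. Starts lying flat in the cradle, axes along the cradle's; there only its two ends (x = +-32 mm) can be gripped.
- cradle_floor (a point): Upper face, centre, of the grey plastic cradle's floor (fixed, 84 (x) x 76 (y) mm, 6 mm thick), on which the blank rests. Cheeks along the blank's long sides (y = +-27 to 37 mm, x -28 to 28 mm) rise 24 mm above this point, higher than the blank. The ends are open but for four lips (x = +-34 to 38, |y| 15 to 24 mm), 5 mm high.
- die_seat (a point): Where the centre of the blank lies when home in the matching die, with the axes it must then have (z up): 10 mm above the cavity floor and 10 mm below the top of the die. The cavity is 67 (x) x 53 (y) x 20 mm deep: 1.5 mm clearance each side, 3 mm lead-in bevel at the mouth, the corner at +x, +y filled to match the cut corner.
- die: The matching die: a fixed steel block 112 (x) x 110 (y) x 32 mm, origin at the centre of its underside, axes as die_seat; cavity floor 12 mm above the worktop. In the cavity's long sides (+y, -y) finger reliefs 42 mm wide (x -21 to 21 mm) and as deep as the cavity run out to the block's edge; solid walls at its ends (+x, -x) leave no room for fingers.
- round_die: The other die, a fixed steel block of the same size, 112 x 110 x 32 mm, with a round cavity 60 mm across: not for this blank. Origin at the centre of its underside. The two dies may have swapped places.
- cup: Bystander: loose clear sample cup, 51 mm across, 64 mm tall; origin at the centre of its underside.
- timer: Bystander: loose white bench timer 32 x 68 x 62 mm; origin at the centre of its underside.
- marker: Bystander: loose marker pen lying along its y, 18 x 134 x 19 mm; origin at the centre of its underside.
- sealer: Bystander: loose yellow-brown hand sealer lying along its y, 34 x 126 x 46 mm; origin at the centre of its underside.
Things that resemble listed ones, but are neither listed nor needed, are in the scene too. Of the things shaped like the part that bears blank_mid, the aluminium one is meant.

How it is judged:
By the outcome, as a careful person would: the job done as asked, in the order asked, and still so for the second after the job is handed in, with the robot touching nothing.
It also fails if it takes over 58 s, if anything falls off the work surface, if the arm or the gripper's body presses on something with over 40 N, if the wrist force passes 120 N, or if a joint passes its speed limit or range.

## Robot

A 6-joint arm with a two-finger parallel gripper is mounted at the origin on a cart in front of the work surface, level with it; the furniture and walls round the work are solid. World frame = base frame: x ahead of the robot, y to its left, z up, the work surface at z = 0. Lengths are in mm, angles in rad, forces in N, time in s.
With the tool pointing down it reaches from about 400 to 825 mm from the base axis. Payload 7 kg.
Tool frame: the origin (TCP) lies midway between the tips of the shut fingers; the grasp point (between the pads) lies arm.pinch_z behind it (arm.pinch_z is the distance from the TCP to the grasp point, in mm); z points along the fingers, y is the line along which they close (so a half turn about z gives the same grasp; the last joint's range is limited). The gripper opens to 88 mm and grips with 3 to 60 N. Pads are 19 mm wide; open, the fingers measure 130 mm over their backs; the gripper's body (78 mm by 193 mm) begins 47 mm behind the grasp point.
Start: joints at [1.427, 0.359, 0.012, 0, -1.224, -0.288], TCP at [282.497, 613.018, 226.561] pointing down, gripper open.
Joint ranges: [-3.07, 3.07], [-1.43, 2.12], [-1.02, 1.25], [-3.03, 1.67], [-3.05, -0], [-3.03, 3.03]. Speed limits (rad/s): [2.39, 2.39, 3.01, 3.14, 3.14, 3.14].

## Interface

Orientations are given as [roll, pitch, yaw] about the fixed x, y, z axes, in that order (R = Rz(yaw) Ry(pitch) Rx(roll)).
In Python, from plant import arm gives the robot as it stands.
- The arm moves only by the shell command python3 -m crank 'ROWS' [FORCE]. ROWS is JSON, a list that holds one entry, the list of rows, each a list of 7 numbers: the finger opening in mm, from 0 to 87.6, then the shift along the tool's x, y, z in mm, then the turn, a rotation vector about the tool's x, y, z in degrees. In form: [[[jaw, tx, ty, tz, rx, ry, rz], ...]]. A call has 1 to 10 rows; each row is the pose to reach, as a shift and turn from the pose commanded when the call began, along the tool's axes at that moment; what a row does not reach only later rows make up. A row lasts 1/12 s, in which the tool goes at most 41.7 mm and 7.16 degrees, less where a joint would pass 70% of its speed; a pose out of reach is approached as far as the arm can. A call with a gripper value outside its range is refused whole. The fingers move at their own pace and stop on an object; FORCE is the grip in N (left out, the last holds). Time passes only in rows, so rows that repeat a pose let the fingers close. It gives the time, the measured TCP pose, the force, the opening and the grip force at its end, in the units of the state.
- arm.get_obs(): the state, without advancing time (a new reading comes with each control period).
- arm.get_image(name): name is "side" or "top" or "wrist"; returns a dict with "img" (384x512x3 uint8, blue, green, red), "mtx" (3x3 intrinsics, pixels), "xyz" and "rotation" of the camera in the world. Camera axes: x right, y down, z forward; pixel columns grow to the right and rows downward; lengths in mm; the calibration is good to about 2 mm. A picture is of the moment at which its call begins. There is no depth.
- arm.close_job(): hands the job in; it is judged then, once.
The state is a dict: "clock": time; "joint_pos": joint angles; "joint_vel": joint speeds; "tau": joint torques, N m; "ee_pos": TCP position; "ee_rot": TCP orientation; "ft_force": force on the tool from outside, world axes, zero at the start; "moment": the same for the moment, N m; "opening": finger opening in mm; "grip_force": force on a finger pad.
Only numpy, scipy, OpenCV 4.12 (cv2) and the standard library are available. Lean on these libraries where they do the work, as an engineer would, in place of code of your own. Each camera call takes 0.05 s, during which the arm holds its last target. There are 200 camera calls.

## Working session

There is one attempt and no reset: what is moved stays moved. The work goes in short steps, Python scripts to look and compute and a shell command to move; the robot and the scene stay as the last step left them, time stands still between calls to the robot, and variables do not carry over. Pictures are saved under pics/ and viewed, at most 10 in all, crops included, and the job is handed in when it is done.

```bash
mkdir -p pics; ls
python3 - <<'E'
from plant import arm
import cv2
print(arm.pinch_z, arm.get_obs())
for n in ("top","side"):
    d=arm.get_image(n); cv2.imwrite(f"pics/{n}0.png",d["img"]); print(n,d["mtx"],d["xyz"],d["rotation"])
E
```

```text
pics
18.8 {'clock': 0.0, 'joint_pos': array([ 1.42707502e+00,  3.59396517e-01,  1.10674105e-02, -3.19561419e-04,
       -1.22408074e+00, -2.88111887e-01]), 'joint_vel': array([-6.22865747e-04,  2.93213598e-05, -3.89792818e-04, -6.75244170e-04,
       -5.34790613e-04, -1.65344806e-03]), 'tau': array([ 5.00635906e-04, -5.82717168e+01,  2.93061858e+01,  6.99752882e+00,
        6.89646535e-03, -1.58378393e-04]), 'ee_pos': array([282.33722796, 612.59326504, 225.62568036]), 'ee_rot': array([ 3.13996028e+00, -1.70484362e-04, -4.31941889e-01]), 'ft_force': array([-0.13536205, -0.99476304,  0.85956007]), 'moment': array([-0.05324905,  0.0098227 , -0.01992132]), 'grip_force': 0.0, 'opening': 87.60854325395603}
top [[389.87618662   0.         264.40572453]
 [  0.         389.87618662 190.45580557]
 [  0.           0.           1.        ]] [ 292.85124186  -60.81930951 1244.90811996] [-2.91752936  0.0031597  -1.52728636]
side [[383.83698673   0.         251.75894582]
 [  0.         383.83698673 188.92364372]
 [  0.           0.           1.        ]] [ 246.41258328 -897.03888852  487.11896339] [-2.00963417 -0.0102132  -0.32234125]
```

View pics/top0.png

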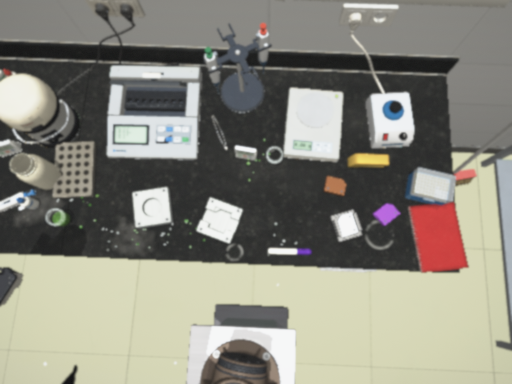

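View pics/side0.png

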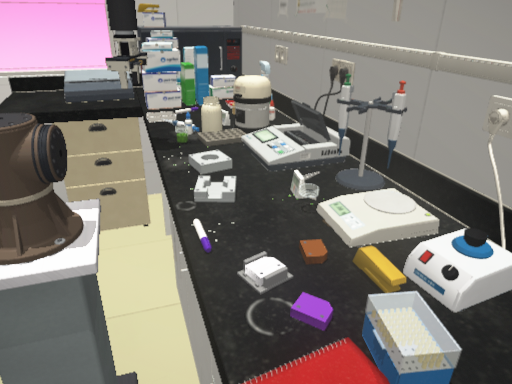

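The top view has three candidates for the blank: a silver one in a cradle at (347,225), a brown one at (335,186) and a purple one at (386,214). I choose the silver one, since it is aluminium and sits in the grey cradle. The round die is at (152,207) and the matching die at (220,220). A close crop will check both.

Run:
```python
import cv2,numpy as np
t=cv2.imread("pics/top0.png"); s=cv2.imread("pics/side0.png")
r=lambda i,a,b,c,d: cv2.resize(i[a:b,c:d],(400,300),interpolation=cv2.INTER_CUBIC)
a=np.hstack([r(t,190,250,310,390),r(t,190,250,180,260)])
b=np.hstack([r(s,235,310,220,320),r(s,150,225,165,265)])
cv2.imwrite("pics/crop1.png",np.vstack([a,b]))
```

```text
(no output)
```

View pics/crop1.png

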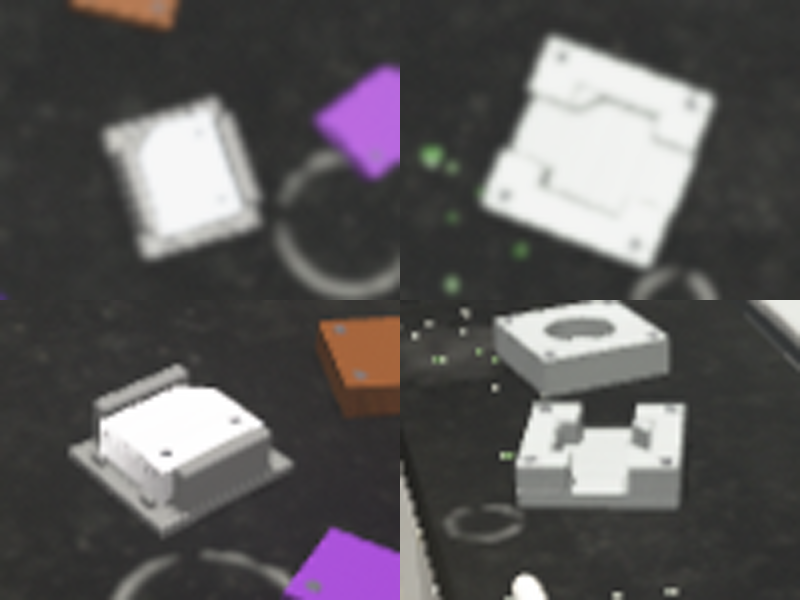

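The crop confirms the choice. The aluminium blank lies between its cheeks, with its cut corner at the upper left of the top view (world +x, +y). The die's filled cavity corner is also at the upper left, and its reliefs run left to right. Next I measure both.

```bash
cat > h.py <<'E'
import numpy as np,cv2
from scipy.spatial.transform import Rotation as R
from scipy.optimize import least_squares
from plant import arm
def ray(d,uv,z):
    p=np.c_[np.atleast_2d(uv),np.ones(len(np.atleast_2d(uv)))]@np.linalg.inv(d["mtx"]).T
    w=p@R.from_euler("xyz",d["rotation"]).as_matrix().T; c=np.array(d["xyz"])
    return c+w*((z-c[2])/w[:,2])[:,None]
def proj(d,P):
    q=(np.atleast_2d(P)-d["xyz"])@R.from_euler("xyz",d["rotation"]).as_matrix()@d["mtx"].T
    return q[:,:2]/q[:,2:]
def fit(d,uv,model,z,yaw0):
    "pose x,y,yaw of planar model points (mm) at height z"
    w=ray(d,uv,z)[:,:2]; m=np.array(model,float)
    f=lambda q:(m@np.array([[np.cos(q[2]),np.sin(q[2])],[-np.sin(q[2]),np.cos(q[2])]])+q[:2]-w).ravel()
    s=least_squares(f,[*w.mean(0),yaw0]); return s.x,np.abs(s.fun).max()
def delta(xyz,yaw):
    "shift (tool axes) and turn from current TCP to target TCP, tool down"
    o=arm.get_obs(); T=R.from_euler("xyz",o["ee_rot"]); t=T.inv().apply(np.array(xyz)-o["ee_pos"])
    for k in (0,np.pi):
        G=R.from_euler("xyz",[np.pi,0,yaw+k])
        print("shift",t.round(1),"turn",np.degrees((T.inv()*G).as_rotvec()).round(1), "j6",o["joint_pos"][5].round(2))
E
python3 - <<'E'
from h import *
d=arm.get_image("top")
# corner order +x+y, +x-y, -x-y, -x+y
print("die",fit(d,[(210,197),(243,209.6),(229,243.6),(196,231)],[(56,55),(56,-55),(-56,-55),(-56,55)],32,-.35))
c=fit(d,[(331,216),(353,209.6),(362,232),(339.6,242)],[(42,38),(42,-38),(-42,-38),(-42,38)],6,.3);print("cradle",c)
print("clear",ray(d,[(285,205),(277,200),(290,251),(335,186),(386,214),(243,155),(275,155),(234,253)],0).round())
E
```

```text
die (array([ 4.67466356e+02,  9.16291566e+01, -3.21645031e-01]), np.float64(2.126925484485241))
cradle (array([ 4.73565477e+02, -3.11063997e+02,  3.68910425e-01]), np.float64(4.585331001600139))
clear [[ 531. -113.    0.]
 [ 546.  -87.    0.]
 [ 383. -134.    0.]
 [ 601. -275.    0.]
 [ 515. -440.    0.]
 [ 695.   32.    0.]
 [ 699.  -75.    0.]
 [ 369.   43.    0.]]
```

Run:
```python
from h import *
delta([490,150,240],-.8)
delta([490,-150,240],-1.2)
```

```text
shift [382.2 333.3 -13.7] turn [ 0.1 -0.  21.1] j6 -0.29
shift [382.2 333.3 -13.7] turn [ 0.000e+00  1.000e-01 -1.589e+02] j6 -0.29
shift [507.8 605.8 -13.3] turn [ 0.1 -0.  44. ] j6 -0.29
shift [507.8 605.8 -13.3] turn [ 0.00e+00  1.00e-01 -1.36e+02] j6 -0.29
```

```bash
python3 -m crank '[[[87,382,333,-14,0,0,21],[87,382,333,-14,0,0,21],[87,382,333,-14,0,0,21],[87,382,333,-14,0,0,21],[87,382,333,-14,0,0,21],[87,382,333,-14,0,0,21],[87,382,333,-14,0,0,21],[87,382,333,-14,0,0,21],[87,382,333,-14,0,0,21],[87,382,333,-14,0,0,21]]]' 30
python3 - <<'E'
from h import *
delta([473,-311,240],.37-np.pi/2)
E
```

```text
clock: 0.98
ee_pos: [453.3, 231.1, 238.3]
ee_rot: [-3.141, 0.0, -0.798]
ft_force: [0.0, 0.2, -0.4]
opening: 86.8
grip_force: 0.0
shift [401.8 364.4  -1.9] turn [-0.   0.  23.1] j6 -0.08
shift [401.8 364.4  -1.9] turn [  -0.    -0.  -156.9] j6 -0.08
```

```bash
python3 -m crank '[[[87,402,364,-2,0,0,23],[87,402,364,-2,0,0,23],[87,402,364,-2,0,0,23],[87,402,364,-2,0,0,23],[87,402,364,-2,0,0,23],[87,402,364,-2,0,0,23],[87,402,364,-2,0,0,23],[87,402,364,-2,0,0,23],[87,402,364,-2,0,0,23],[87,402,364,-2,0,0,23]]]'
python3 - <<'E'
from h import *
delta([473,-311,200],.37-np.pi/2)
E
```

```text
clock: 1.82
ee_pos: [467.8, -185.4, 239.8]
ee_rot: [-3.141, -0.0, -1.2]
ft_force: [0.8, 1.4, 0.2]
opening: 87.5
grip_force: 0.0
shift [118.9  40.8  39.8] turn [-0.  -0.   0.1] j6 0.36
shift [118.9  40.8  39.8] turn [   0.    -0.  -179.9] j6 0.36
```

```bash
python3 -m crank '[[[87,100,38,40,0,0,0],[87,100,38,40,0,0,0],[87,100,38,40,0,0,0],[87,100,38,40,0,0,0],[87,100,38,40,0,0,0],[87,100,38,40,0,0,0]]]'
python3 - <<'E'
from h import *
d=arm.get_image("wrist"); np.save("w.npy",d,allow_pickle=True)
cv2.imwrite("pics/w1.png",d["img"]); print(d["xyz"],d["rotation"])
print(proj(d,[[473,-311,26]]),arm.get_obs()["ee_pos"])
E
```

```text
clock: 2.32
ee_pos: [469.0, -290.4, 199.4]
ee_rot: [3.141, 0.0, -1.201]
ft_force: [0.1, -0.0, -0.1]
opening: 87.1
grip_force: 0.0
[ 492.77143403 -354.50853284  357.30654193] [ 2.88285872e+00 -4.90416730e-04 -2.77176126e+00]
[[258.12287521 155.08204594]] [ 469.33900401 -289.87225178  199.88549749]
```

View pics/w1.png

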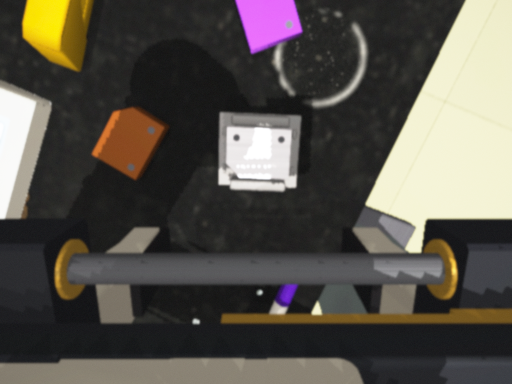

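The wrist view shows the blank in the cradle at about (260,150), nearly aligned with the gripper. I enlarge it to read the corners.

Run:
```python
import cv2
i=cv2.imread("pics/w1.png")[100:200,205:315]
cv2.imwrite("pics/w1c.png",cv2.resize(i,None,fx=6,fy=6,interpolation=cv2.INTER_CUBIC))
```

```text
(no output)
```

View pics/w1c.png

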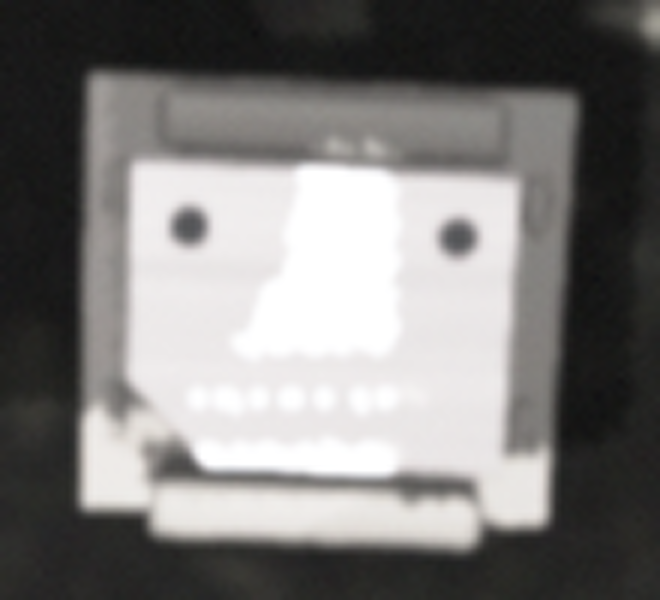

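Run:
```python
from h import *
d=np.load("w.npy",allow_pickle=True).item()
c=lambda p:np.array(p)/6+[205,100]-.4
b=fit(d,c([(130,160),(520,175),(505,470),(128,380),(205,470)]),[(32,-25),(-32,-25),(-32,25),(32,11),(18,25)],26,.37)
print(b,fit(d,c([(90,72),(580,92),(548,525),(80,510)]),[(42,-38),(-42,-38),(-42,38),(42,38)],6,.37))
x,y,a=b[0]; delta([x,y,90],a-np.pi/2); delta([x,y,16-18.8],a-np.pi/2)
```

```text
(array([ 4.73939635e+02, -3.12787688e+02,  3.40281186e-01]), np.float64(0.9321190838083453)) (array([ 4.72989208e+02, -3.13023122e+02,  3.29142942e-01]), np.float64(0.578479793011013))
shift [ 23.    4.1 109.9] turn [-0.  -0.   1.8] j6 0.57
shift [ 23.    4.1 109.9] turn [   0.    -0.  -178.2] j6 0.57
shift [ 23.    4.1 202.7] turn [-0.  -0.   1.8] j6 0.57
shift [ 23.    4.1 202.7] turn [   0.    -0.  -178.2] j6 0.57
```

```bash
python3 -m crank '[[[87.6,23,4,100,0,0,2],[87.6,23,4,100,0,0,2],[87.6,23,4,100,0,0,2],[87.6,23,4,130,0,0,2],[87.6,23,4,160,0,0,2],[87.6,23,4,180,0,0,2],[87.6,23,4,189,0,0,2],[87.6,23,4,189,0,0,2],[87.6,23,4,189,0,0,2]]]' 30
python3 - <<'E'
from h import *
delta([473.6,-312.8,9],.337-np.pi/2)
E
```

```text
clock: 3.12
ee_pos: [474.8, -312.7, 11.6]
ee_rot: [-3.141, -0.001, -1.233]
ft_force: [0.0, 0.1, -0.0]
opening: 87.3
grip_force: 0.0
shift [-0.3  1.1  2.6] turn [-0. -0.  0.] j6 0.58
shift [-0.3  1.1  2.6] turn [ 1.0e-01 -0.0e+00 -1.8e+02] j6 0.58
```

```bash
python3 -m crank '[[[87.6,0,1,2,0,0,0],[60,0,1,2,0,0,0],[60,0,1,2,0,0,0],[60,0,1,2,0,0,0],[60,0,1,2,0,0,0],[60,0,1,2,0,0,0],[60,0,1,2,0,0,0],[60,0,1,2,0,0,0],[60,0,1,2,0,0,0],[60,0,1,2,0,0,0]]]' 30
```

```text
clock: 3.95
ee_pos: [473.7, -313.7, 9.3]
ee_rot: [-3.14, -0.001, -1.234]
ft_force: [-0.0, 1.7, 5.8]
opening: 63.6
grip_force: 30.0
```

```bash
python3 -m crank '[[[60,0,0,-15,0,0,0],[60,0,0,-45,0,0,0],[60,0,0,-80,0,0,0],[60,0,0,-100,0,0,0],[60,0,0,-100,0,0,0],[60,0,0,-100,0,0,0]]]' 30
python3 - <<'E'
from h import *
delta([545,-105,80],-.32-np.pi/2)
E
```

```text
clock: 4.45
ee_pos: [473.1, -313.5, 109.4]
ee_rot: [-3.14, -0.001, -1.235]
ft_force: [-0.3, -0.4, -2.3]
opening: 63.7
grip_force: 30.0
shift [-173.2 -136.6   29.5] turn [-0.1 -0.  37.6] j6 0.58
shift [-173.2 -136.6   29.5] turn [ 0.000e+00 -1.000e-01 -1.424e+02] j6 0.58
```

```bash
python3 -m crank '[[[60,-22,-17,0,0,0,5],[60,-50,-40,0,0,0,11],[60,-80,-63,0,0,0,17],[60,-110,-87,0,0,0,24],[60,-140,-110,10,0,0,31],[60,-162,-128,20,0,0,36],[60,-173,-137,29,0,0,38],[60,-173,-137,29,0,0,38],[60,-173,-137,29,0,0,38]]]'
python3 - <<'E'
from h import *
o=arm.get_obs()
print(o["ee_pos"],o["ee_rot"],o["opening"])
d=arm.get_image("wrist"); np.save("w.npy",d,allow_pickle=True)
t=arm.get_image("top"); s=arm.get_image("side"); np.save("s.npy",s,allow_pickle=True)
cv2.imwrite("pics/w2.png",np.hstack([cv2.resize(d["img"],(400,300)),cv2.resize(s["img"][140:290,150:350],(400,300))]))
E
```

```text
clock: 5.2
ee_pos: [543.6, -104.3, 77.4]
ee_rot: [3.137, -0.002, -1.896]
ft_force: [-0.4, 0.3, -2.3]
opening: 64.0
grip_force: 30.0
[ 543.61340771 -104.30333713   77.37854419] [ 3.13735473e+00 -1.84895988e-03 -1.89567245e+00] 64.03027412200805
```

View pics/w2.png

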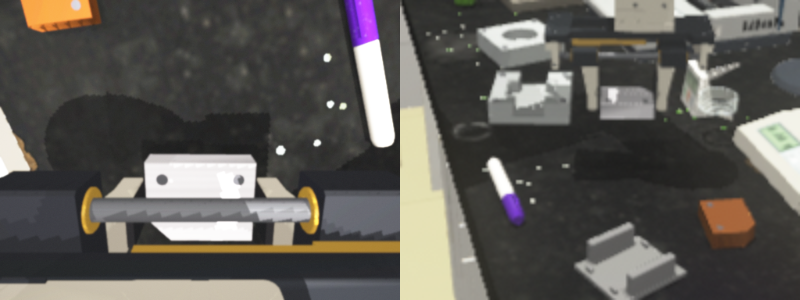

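The blank is held level between the fingers at about (200,195) in the left panel, and the cradle is empty. The worktop below it is clear, so I lower it.

```bash
python3 -m crank '[[[60,0,0,20,0,0,0],[60,0,0,45,0,0,0],[60,0,0,62,0,0,0],[60,0,0,68,0,0,0],[60,0,0,71,0,0,0],[60,0,0,73,0,0,0],[60,0,0,73,0,0,0],[60,0,0,73,0,0,0]]]'
```

```text
clock: 6.02
ee_pos: [545.9, -105.1, 7.6]
ee_rot: [-3.14, 0.001, -1.898]
ft_force: [0.3, -0.4, -2.2]
opening: 63.6
grip_force: 30.0
```

```bash
python3 -m crank '[[[60,0,0,1,0,0,0],[60,0,0,2,0,0,0],[60,0,0,3,0,0,0],[60,0,0,4,0,0,0],[60,0,0,4,0,0,0],[60,0,0,4,0,0,0]]]'
```

```text
clock: 6.52
ee_pos: [545.4, -104.9, 3.3]
ee_rot: [-3.141, 0.0, -1.897]
ft_force: [-2.8, 1.2, 5.2]
opening: 63.6
grip_force: 30.0
```

Contact at the expected height. Next I release it and rise.

```bash
python3 -m crank '[[[70,0,0,0,0,0,0],[87,0,0,0,0,0,0],[87,0,0,0,0,0,0],[87,0,0,0,0,0,0],[87,0,0,0,0,0,0],[87,0,0,-20,0,0,0],[87,0,0,-50,0,0,0],[87,0,0,-90,0,0,0],[87,0,0,-120,0,0,0],[87,0,0,-120,0,0,0]]]'
python3 - <<'E'
from h import *
delta([455,60,230],-.32)
E
```

```text
clock: 7.35
ee_pos: [549.0, -105.1, 129.3]
ee_rot: [-3.132, 0.003, -1.897]
ft_force: [1.7, -0.3, 0.1]
opening: 86.9
grip_force: 0.0
shift [-126.6  140.9 -101.7] turn [ -0.6  -0.3 -90.3] j6 -0.49
shift [-126.6  140.9 -101.7] turn [-0.3  0.6 89.7] j6 -0.49
```

```bash
python3 - <<'E'
from h import *
delta([432,104,210],-.32)
E
python3 -m crank '[[[87,0,0,-80,0,0,-7],[87,-40,30,-80,0,0,-14],[87,-80,60,-80,0,0,-21],[87,-110,95,-80,0,0,-28],[87,-150,130,-80,0,0,-35],[87,-159,171,-80,0,0,-42],[87,-159,171,-80,0,0,-49],[87,-159,171,-80,0,0,-56],[87,-159,171,-80,0,0,-63],[87,-159,171,-80,0,0,-70]]]'
python3 - <<'E'
from h import *
delta([432,104,210],-.32)
E
```

```text
shift [-160.9  177.   -81.9] turn [ -0.6  -0.3 -90.3] j6 -0.49
shift [-160.9  177.   -81.9] turn [-0.3  0.6 89.7] j6 -0.49
clock: 8.18
ee_pos: [433.8, 101.5, 202.8]
ee_rot: [-3.141, -0.0, -0.667]
ft_force: [0.9, -0.5, -0.9]
opening: 87.0
grip_force: 0.0
shift [-2.9 -0.9 -7.2] turn [ -0.   -0.  -19.9] j6 0.23
shift [-2.9 -0.9 -7.2] turn [-0.000e+00  1.000e-01  1.601e+02] j6 0.23
```

```bash
python3 -m crank '[[[87,0,0,0,0,0,-7],[87,0,0,0,0,0,-14],[87,0,0,0,0,0,-20],[87,0,0,0,0,0,-20],[87,0,0,0,0,0,-20],[87,0,0,0,0,0,-20]]]'
python3 - <<'E'
from h import *
d=arm.get_image("wrist"); np.save("wd.npy",d,allow_pickle=True)
c=proj(d,[[467.5,91.6,32]])[0]; print(c,arm.get_obs()["ee_pos"])
u,v=(c-[70,65]).round().astype(int); print(u,v)
cv2.imwrite("pics/w3.png",cv2.resize(d["img"][max(v,0):v+120,max(u,0):u+140],None,fx=5,fy=5,interpolation=cv2.INTER_CUBIC))
E
```

```text
clock: 8.68
ee_pos: [434.2, 100.5, 202.5]
ee_rot: [3.142, 0.0, -0.331]
ft_force: [0.1, 0.7, -0.3]
opening: 87.1
grip_force: 0.0
[252.48009791 140.84972585] [434.30064393 100.4453158  202.57822198]
182 76
```

View pics/w3.png

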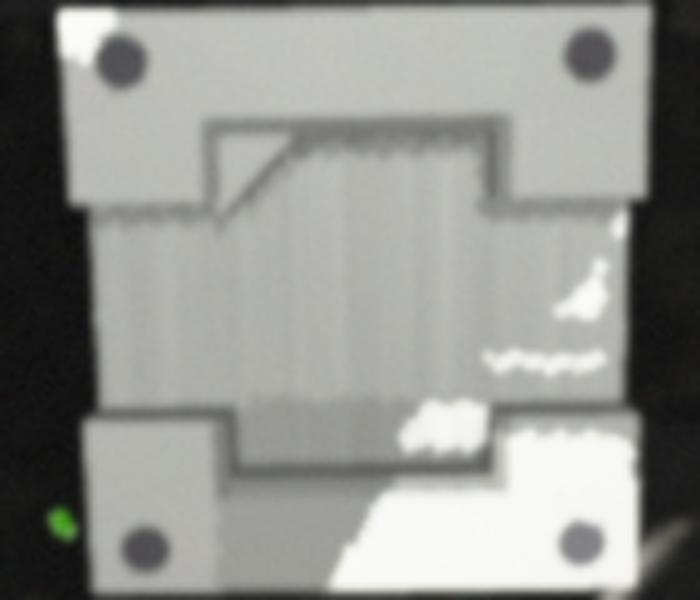

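Run:
```python
from h import *
d=np.load("wd.npy",allow_pickle=True).item()
c=lambda p:np.array(p)/5+[182,76]-.4
a=fit(d,c([(57,10),(652,5),(638,588),(92,593)]),[(56,55),(56,-55),(-56,-55),(-56,55)],32,-.32)
b=fit(d,c([(57,10),(652,5),(638,588),(92,593),(70,206),(648,200),(85,416),(638,411)]),[(56,55),(56,-55),(-56,-55),(-56,55),(21,55),(21,-55),(-21,55),(-21,-55)],32,-.32)
print(a,b)
delta([523,-95,180],-.33)
```

```text
(array([ 4.69783093e+02,  8.96804608e+01, -3.18284416e-01]), np.float64(0.5885351783131583)) (array([ 4.69949285e+02,  8.95943711e+01, -3.19364524e-01]), np.float64(0.888049432970206))
shift [147.3 156.1  22.6] turn [-0. -0. -0.] j6 0.57
shift [147.3 156.1  22.6] turn [ -0.   0. 180.] j6 0.57
```

```bash
python3 -m crank '[[[87,30,32,0,0,0,0],[87,60,66,0,0,0,0],[87,95,105,0,0,0,0],[87,120,135,0,0,0,0],[87,135,151,0,0,0,0],[87,135,151,0,0,0,0],[87,135,151,0,0,0,0],[87,135,151,0,0,0,0],[87,135,151,0,0,0,0]]]'
python3 - <<'E'
from h import *
d=arm.get_image("wrist"); np.save("wb.npy",d,allow_pickle=True)
c=proj(d,[[545.4,-104.9,20]])[0]; print(c,arm.get_obs()["ee_pos"])
u,v=(c-[50,45]).round().astype(int); print(u,v)
cv2.imwrite("pics/w4.png",cv2.resize(d["img"][v:v+90,u:u+100],None,fx=6,fy=6,interpolation=cv2.INTER_CUBIC))
E
```

```text
clock: 9.48
ee_pos: [513.3, -85.3, 202.6]
ee_rot: [-3.142, 0.0, -0.327]
ft_force: [-0.1, 0.6, -0.3]
opening: 86.9
grip_force: 0.0
[263.22209039 137.26160395] [513.37885405 -85.00149891 202.72858841]
213 92
```

View pics/w4.png

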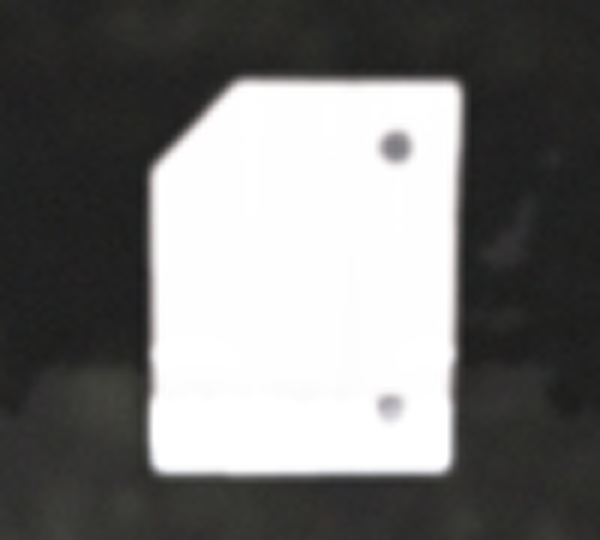

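Run:
```python
from h import *
d=np.load("wb.npy",allow_pickle=True).item()
c=lambda p:np.array(p)/6+[213,92]-.4
a=fit(d,c([(463,80),(452,473),(150,473),(150,168),(240,78)]),[(32,-25),(-32,-25),(-32,25),(18,25),(32,11)],20,-.32)
print(a); x,y,w=a[0]
delta([x,y,3.5],w)
```

```text
(array([ 5.44395177e+02, -1.04563128e+02, -3.35277657e-01]), np.float64(1.3684861408597584))
shift [ 35.6   8.6 199.2] turn [-0.  -0.   0.5] j6 1.03
shift [ 35.6   8.6 199.2] turn [   0.    -0.  -179.5] j6 1.03
```

The blank lies flat with its cut corner at the upper left (image (195,120)), which matches the die. I take it by its long sides.

```bash
python3 -m crank '[[[87,36,9,30,0,0,0.5],[87,36,9,70,0,0,0.5],[87,36,9,110,0,0,0.5],[87,36,9,145,0,0,0.5],[87,36,9,175,0,0,0.5],[87,36,9,190,0,0,0.5],[87,36,9,196,0,0,0.5],[87,36,9,198,0,0,0.5],[87,36,9,199,0,0,0.5],[87,36,9,199,0,0,0.5]]]' ; python3 -m crank '[[[87,0,0,0,0,0,0],[65,0,0,0,0,0,0],[46,0,0,0,0,0,0],[46,0,0,0,0,0,0],[46,0,0,0,0,0,0],[46,0,0,0,0,0,0],[46,0,0,0,0,0,0],[46,0,0,0,0,0,0],[46,0,0,0,0,0,0],[46,0,0,0,0,0,0]]]' 30
```

```text
clock: 10.37
ee_pos: [545.9, -105.4, 4.9]
ee_rot: [-3.141, -0.002, -0.335]
ft_force: [0.5, 0.9, 0.4]
opening: 86.8
grip_force: 0.0
clock: 11.2
ee_pos: [545.0, -105.9, 3.7]
ee_rot: [-3.142, -0.0, -0.336]
ft_force: [-0.3, 0.6, 0.6]
opening: 49.8
grip_force: 30.0
```

```bash
python3 -m crank '[[[46,0,0,-15,0,0,0],[46,0,0,-45,0,0,0],[46,0,0,-75,0,0,0],[46,0,0,-90,0,0,0],[46,0,0,-90,0,0,0],[46,0,0,-90,0,0,0],[46,0,0,-90,0,0,0]]]'
python3 - <<'E'
from h import *
delta([470.7,88.8,80],-.319)
E
```

```text
clock: 11.78
ee_pos: [543.8, -106.0, 92.5]
ee_rot: [3.141, 0.002, -0.336]
ft_force: [-0.3, 0.5, -2.3]
opening: 49.4
grip_force: 30.0
shift [-133.2 -159.8   12.7] turn [ 0.   0.1 -1. ] j6 1.07
shift [-133.2 -159.8   12.7] turn [  0.2  -0.  179. ] j6 1.07
```

```bash
python3 -m crank '[[[46,-15,-18,0,0,0,-1],[46,-40,-48,0,0,0,-1],[46,-68,-82,0,0,0,-1],[46,-96,-115,0,0,0,-1],[46,-120,-144,0,0,0,-1],[46,-132,-158,10,0,0,-1],[46,-133,-160,13,0,0,-1],[46,-133,-160,13,0,0,-1],[46,-133,-160,13,0,0,-1],[46,-133,-160,13,0,0,-1]]]'
python3 - <<'E'
from h import *
delta([470.7,88.8,40],-.319)
E
```

```text
clock: 12.62
ee_pos: [472.0, 88.1, 80.1]
ee_rot: [3.14, 0.001, -0.319]
ft_force: [-0.6, 0.5, -2.1]
opening: 50.1
grip_force: 30.0
shift [-1.4 -0.3 40.1] turn [ 0.1  0.  -0. ] j6 0.66
shift [-1.4 -0.3 40.1] turn [ 1.0e-01 -1.0e-01  1.8e+02] j6 0.66
```

```bash
python3 -m crank '[[[46,-1,0,15,0,0,0],[46,-1,0,30,0,0,0],[46,-1,0,38,0,0,0],[46,-1,0,40,0,0,0],[46,-1,0,40,0,0,0],[46,-1,0,40,0,0,0],[46,-1,0,40,0,0,0]]]'
python3 - <<'E'
from h import *
delta([470.7,88.8,15.7],-.319)
d=arm.get_image("side"); c=proj(d,[[470,89,32]])[0].astype(int)
w=arm.get_image("wrist"); k=proj(w,[[470,89,45]])[0].astype(int); print(c,k)
a=cv2.resize(d["img"][c[1]-40:c[1]+35,c[0]-50:c[0]+50],(400,300),interpolation=cv2.INTER_CUBIC)
b=cv2.resize(w["img"][60:240,136:376],(400,300),interpolation=cv2.INTER_CUBIC)
cv2.imwrite("pics/w5.png",np.hstack([a,b]))
E
```

```text
clock: 13.2
ee_pos: [471.6, 89.3, 41.3]
ee_rot: [-3.141, -0.001, -0.319]
ft_force: [-0.3, 1.0, -1.9]
opening: 49.7
grip_force: 30.0
shift [-0.7  0.8 25.6] turn [-0. -0.  0.] j6 0.65
shift [-0.7  0.8 25.6] turn [ 1.0e-01 -1.0e-01 -1.8e+02] j6 0.65
[215 183] [256 248]
```

View pics/w5.png

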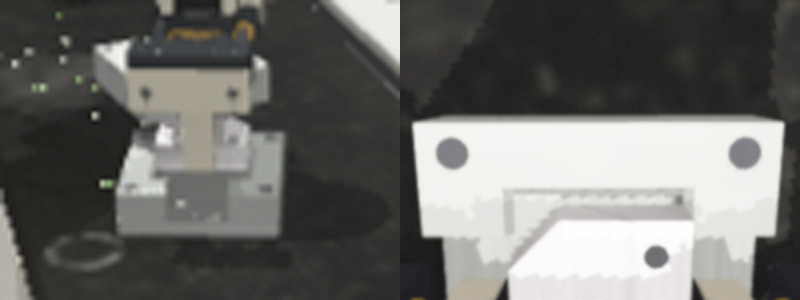

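The blank hovers over the cavity with cut corner to filled corner: the blank's cut is near (530,245) in the right panel and the mouth near (510,195). I lower it in small steps and watch the force.

```bash
python3 -m crank '[[[46,-0.5,0.5,3,0,0,0],[46,-0.5,0.5,6,0,0,0],[46,-0.5,0.5,9,0,0,0],[46,-0.5,0.5,11,0,0,0],[46,-0.5,0.5,13,0,0,0],[46,-0.5,0.5,15,0,0,0],[46,-0.5,0.5,15,0,0,0]]]'
```

```text
clock: 13.88
ee_pos: [470.1, 88.8, 25.1]
ee_rot: [3.141, 0.001, -0.318]
ft_force: [0.1, -0.2, -1.1]
opening: 50.0
grip_force: 30.0
```

```bash
python3 -m crank '[[[46,0,0,2,0,0,0],[46,0,0,4,0,0,0],[46,0,0,6,0,0,0],[46,0,0,7,0,0,0],[46,0,0,8,0,0,0],[46,0,0,9,0,0,0],[46,0,0,9,0,0,0],[46,0,0,9,0,0,0]]]'
```

```text
clock: 14.55
ee_pos: [470.4, 88.9, 16.6]
ee_rot: [3.142, 0.0, -0.318]
ft_force: [0.3, 0.7, -1.7]
opening: 50.2
grip_force: 30.0
```

```bash
python3 -m crank '[[[46,0,0,0.5,0,0,0],[46,0,0,1,0,0,0],[46,0,0,1.5,0,0,0],[46,0,0,1.5,0,0,0],[46,0,0,1.5,0,0,0]]]'
```

```text
clock: 14.97
ee_pos: [470.5, 89.0, 15.6]
ee_rot: [-3.141, -0.0, -0.318]
ft_force: [-2.1, 0.1, 4.3]
opening: 50.0
grip_force: 30.0
```

On the floor at the expected height. Release and rise.

```bash
python3 -m crank '[[[54,0,0,0,0,0,0],[62,0,0,0,0,0,0],[70,0,0,0,0,0,0],[70,0,0,0,0,0,0],[70,0,0,0,0,0,0],[70,0,0,-15,0,0,0],[70,0,0,-45,0,0,0],[70,0,0,-85,0,0,0],[70,0,0,-125,0,0,0],[70,-15,0,-165,0,0,0]]]'; python3 -m crank '[[[70,-15,0,-25,0,0,0],[70,-15,0,-25,0,0,0],[70,-15,0,-25,0,0,0],[70,-15,0,-25,0,0,0],[70,-15,0,-25,0,0,0],[70,-15,0,-25,0,0,0]]]';python3 - <<'E'
from h import *
w=arm.get_image("wrist"); d=arm.get_image("side")
c=proj(w,[[470,89,32]])[0].astype(int); k=proj(d,[[470,89,32]])[0].astype(int)
f=lambda i,c,a,b:cv2.resize(i[max(c[1]-b,0):c[1]+b,c[0]-a:c[0]+a],(400,400),interpolation=cv2.INTER_CUBIC)
cv2.imwrite("pics/w6.png",np.hstack([f(w["img"],c,75,75),f(d["img"],k,35,35)]))
E
```

```text
clock: 15.8
ee_pos: [457.5, 93.3, 181.0]
ee_rot: [3.141, -0.001, -0.319]
ft_force: [1.8, 1.5, -0.7]
opening: 70.0
grip_force: 0.0
clock: 16.3
ee_pos: [442.0, 97.8, 202.9]
ee_rot: [3.14, 0.001, -0.319]
ft_force: [0.2, -0.3, -0.7]
opening: 69.7
grip_force: 0.0
```

View pics/w6.png

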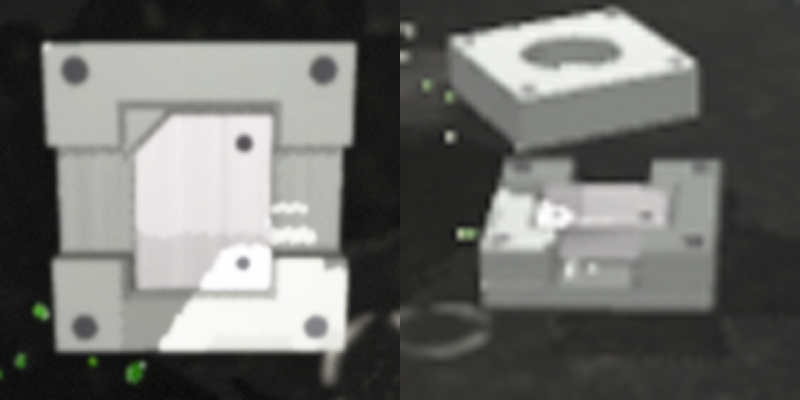

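The blank lies inside the cavity outline (left panel, 135–272 by 112–290). Its cut corner sits against the filled corner near (150,130), and its top looks level with the die. The gripper is clear, so I hand it in.

```bash
python3 -c "
from plant import arm
print(arm.close_job())"
```

```text
the job is handed in; nothing more can be done
None
```

I lifted the aluminium blank from its cradle by its ends, set it down and let go, then took it by its long sides and lowered it into the matching die until it touched the cavity floor. In the last pictures it lies cut corner to cut corner and looks flush with the die top. I handed the job in at about 16 s, with the gripper clear and the bystanders left alone.

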